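# Find the canister lid that rocks and push it home

## Robot

A 7-joint arm with a two-finger parallel gripper is mounted at the origin on the work surface. World frame = base frame: x ahead of the robot, y to its left, z up, the work surface at z = 0. Lengths are in m, angles in rad, forces in N, time in s.
With the tool pointing down it reaches from about 0.35 to 0.775 m from the base axis. Payload 3.1 kg.
Tool frame: the origin (TCP) lies between the finger pads; the fingertips stand 14 mm ahead of it and the grasp point (between the pads) lies 5 mm behind it; z points along the fingers, y is the line along which they close (so a half turn about z gives the same grasp; the last joint's range is limited). The gripper opens to 85 mm and grips with 20 to 120 N. Pads are 22 mm wide; open, the fingers measure 114 mm over their backs; the gripper's body (76 mm by 85 mm) begins 54 mm behind the grasp point. The pads swing forward as they close: fully open they stand 13 mm farther back than shut.
Start: joints at [-1.161, 0.311, 0.014, 1.512, -0.004, 1.319, -0.027], TCP at [0.24, 0.495, 0.245] pointing down, gripper open.
Joint ranges: [-2.7, 2.7], [-0.3, 1.91], [-1.27, 1.3], [0.12, 2.57], [-1.44, 4.58], [0.2, 2.03], [-3.05, 3.05]. Speed limits (rad/s): [2.79, 2.79, 3.14, 3.14, 3.14, 3.14, 3.14].

## Interface

Orientations are given as a 3x3 rotation matrix whose columns are the frame's x, y, z axes.
In Python, from workcell import bot, optics gives the robot as it stands.
- The arm moves only by the shell command python3 -m crank 'ROWS' [FORCE]. ROWS is JSON, a list of rows, each a list of 3 entries, a list of its own where there are three numbers: the closure, from -1 (fully open) to 1 (shut), so that 0 is half open, then the shift along the tool's x, y, z normalised to -1 to 1, where 1 is 0.75 m, then the turn, a rotation vector about the tool's x, y, z normalised to -1 to 1, where 1 is pi/2 rad. A call has 1 to 20 rows; each row is the pose to reach, as a shift and turn from the pose commanded when the call began, along the tool's axes at that moment; what a row does not reach only later rows make up. A row lasts 1/10 s, in which the tool goes at most 50 mm and 8.59 degrees, less where a joint would pass 70% of its speed; a pose out of reach is approached as far as the arm can. A call with a number of a shift or a turn outside -1 to 1 is refused whole. A call with a gripper value outside its range is refused whole. The fingers move at their own pace and stop on an object; FORCE is the grip in N (left out, the last holds). Time passes only in rows, so rows that repeat a pose let the fingers close. It gives the time, the measured TCP pose, the force, the opening and the grip force at its end, in the units of the state.
- bot.read_state(): the state, without advancing time (a new reading comes with each control period).
- optics.camera(name): name is "scene" or "top" or "wrist"; returns (picture, depth): 400x640x3 uint8, red, green, blue; 400x640 float32, m along the optical axis (not along the pixel's ray), 0 where there is no reading.
- optics.camera_info(name): a dict with "fx", "fy", "cx", "cy" (pixels), "k1" (the pictures are not rectified: a ray, as slopes to the right and down, at radius r is drawn at 1 + k1 r^2 times it, then the intrinsics apply), "extrinsics" (4x4, takes a point from camera to world coordinates); the wrist camera has in their place "hand_eye" (4x4, takes a point from camera to tool coordinates, whose origin is the TCP and whose axes are the flange's). Camera axes: x right, y down, z forward; pixel columns grow to the right and rows downward; lengths in m; the calibration is good to about 2 mm. A picture is of the moment at which its call begins: read the wrist's pose just before it. camera_info takes no time and is no camera call.
- bot.finish_job(): hands the job in; it is judged then, once.
The state is a dict: "time_s": time; "q": joint angles; "joint_velocities": joint speeds; "effort": joint torques, N m; "position": TCP position; "ee_rot": TCP orientation; "contact_force": force on the tool from outside, world axes, zero at the start; "wrist_torque": the same for the moment, N m; "finger_gap": finger opening in m; "finger_force": force on a finger pad.
Only numpy, scipy, OpenCV 4.12 (cv2) and the standard library are available. Lean on these libraries where they do the work, as an engineer would, in place of code of your own. Each camera call takes 0.05 s, during which the arm holds its last target. There are 200 camera calls.

## Task

One of the four canisters in the walnut rack was not closed properly: going along the row from the robot's left, press each lid near its edge with a fingertip to feel which one rocks, and push the rocking lid down in its middle until it is fully home like the others. Only press on the lids from above: do not lift or tip a canister, and leave the milk jug, the tamper and the sugar shaker where they stand.

Things in the scene. Friction and masses are not known exactly. Their poses are not given: they have to be found in the camera images.
- rack: fixed walnut rack, 124 x 460 mm and 57 mm tall, with four round holes in a row, 110 mm apart, along its own y; origin under its centre, on the work surface; its +y end is the robot's left end (yaw within 0.25 rad)
- place_1 (a point): the first (left-most) place of the row, counted from the robot's left (+y): the point on the hole's axis at the height of a seated lid's top, 129 mm above the work surface; any of the four canisters may stand here
- place_2 (a point): the second place of the row, counted from the robot's left (+y): the point on the hole's axis at the height of a seated lid's top, 129 mm above the work surface; any of the four canisters may stand here
- place_3 (a point): the third place of the row, counted from the robot's left (+y): the point on the hole's axis at the height of a seated lid's top, 129 mm above the work surface; any of the four canisters may stand here
- place_4 (a point): the last (right-most) place of the row, counted from the robot's left (+y): the point on the hole's axis at the height of a seated lid's top, 129 mm above the work surface; any of the four canisters may stand here
- can_a: one of four alike white glazed canisters with a blue band and a round bamboo lid, full (550 g), 88 mm wide, 105 mm tall to its rim, standing loose in a hole of the rack with 1.5 mm of play all round; origin: centre of its foot, 12 mm above the work surface; z up
- can_b: one of four alike white glazed canisters with a blue band and a round bamboo lid, full (550 g), 88 mm wide, 105 mm tall to its rim, standing loose in a hole of the rack with 1.5 mm of play all round; origin: centre of its foot, 12 mm above the work surface; z up
- can_c: one of four alike white glazed canisters with a blue band and a round bamboo lid, full (550 g), 88 mm wide, 105 mm tall to its rim, standing loose in a hole of the rack with 1.5 mm of play all round; origin: centre of its foot, 12 mm above the work surface; z up
- can_d: one of four alike white glazed canisters with a blue band and a round bamboo lid, full (550 g), 88 mm wide, 105 mm tall to its rim, standing loose in a hole of the rack with 1.5 mm of play all round; origin: centre of its foot, 12 mm above the work surface; z up
- lid_a_top (a point): centre of the top of can_a's lid (94 mm wide, flat, 12 mm thick). Home: 117 mm above the canister's origin, firm (gives under 0.5 mm) all over. The one lid not home (any of the four) stands level 4.5-5.5 mm higher on its black silicone ring: pressed 35 mm off centre it rocks about 1 mm at 2 N and 3 mm at 5 N, then stops, and springs back (20 N there does not bring it home); pushed within 10 mm of its centre it slides down at 9-12 N and stays
- lid_b_top (a point): centre of the top of can_b's lid (94 mm wide, flat, 12 mm thick). Home: 117 mm above the canister's origin, firm (gives under 0.5 mm) all over. The one lid not home (any of the four) stands level 4.5-5.5 mm higher on its black silicone ring: pressed 35 mm off centre it rocks about 1 mm at 2 N and 3 mm at 5 N, then stops, and springs back (20 N there does not bring it home); pushed within 10 mm of its centre it slides down at 9-12 N and stays
- lid_c_top (a point): centre of the top of can_c's lid (94 mm wide, flat, 12 mm thick). Home: 117 mm above the canister's origin, firm (gives under 0.5 mm) all over. The one lid not home (any of the four) stands level 4.5-5.5 mm higher on its black silicone ring: pressed 35 mm off centre it rocks about 1 mm at 2 N and 3 mm at 5 N, then stops, and springs back (20 N there does not bring it home); pushed within 10 mm of its centre it slides down at 9-12 N and stays
- lid_d_top (a point): centre of the top of can_d's lid (94 mm wide, flat, 12 mm thick). Home: 117 mm above the canister's origin, firm (gives under 0.5 mm) all over. The one lid not home (any of the four) stands level 4.5-5.5 mm higher on its black silicone ring: pressed 35 mm off centre it rocks about 1 mm at 2 N and 3 mm at 5 N, then stops, and springs back (20 N there does not bring it home); pushed within 10 mm of its centre it slides down at 9-12 N and stays
- milk_jug: bystander: steel milk jug, 80 mm wide, 100 mm tall, with handle; origin at the centre of its foot; stands beyond the rack
- tamper: bystander: dark steel coffee tamper, 58 mm wide, 84 mm tall; origin at the centre of its foot; stands beyond the rack
- sugar_shaker: bystander: glass sugar shaker with steel cap, 68 mm wide, 130 mm tall; origin at the centre of its foot; stands beside the rack

How it is judged:
On the way, in this order (a step that is already met when the one before it is completed fails the run):
1. the lid in the first (left-most) place is pressed from above with the fingers, off its middle (over 1.5 N, 18 to 60 mm from the axis) (horizontal distance between the grasp point and place_1 between 0.018 and 0.06 m and z of the grasp point in the frame of place_1 above 0 m and (contact force between the fingers and can_a above 1.5 N or contact force between the fingers and can_b above 1.5 N or contact force between the fingers and can_c above 1.5 N or contact force between the fingers and can_d above 1.5 N)), for 0.02 s.
2. the lid in the second place is pressed from above with the fingers, off its middle (over 1.5 N, 18 to 60 mm from the axis) (horizontal distance between the grasp point and place_2 between 0.018 and 0.06 m and z of the grasp point in the frame of place_2 above 0 m and (contact force between the fingers and can_a above 1.5 N or contact force between the fingers and can_b above 1.5 N or contact force between the fingers and can_c above 1.5 N or contact force between the fingers and can_d above 1.5 N)), for 0.02 s.
3. the lid in the third place is pressed from above with the fingers, off its middle (over 1.5 N, 18 to 60 mm from the axis) (horizontal distance between the grasp point and place_3 between 0.018 and 0.06 m and z of the grasp point in the frame of place_3 above 0 m and (contact force between the fingers and can_a above 1.5 N or contact force between the fingers and can_b above 1.5 N or contact force between the fingers and can_c above 1.5 N or contact force between the fingers and can_d above 1.5 N)), for 0.02 s.
4. the lid in the last (right-most) place is pressed from above with the fingers, off its middle (over 1.5 N, 18 to 60 mm from the axis) (horizontal distance between the grasp point and place_4 between 0.018 and 0.06 m and z of the grasp point in the frame of place_4 above 0 m and (contact force between the fingers and can_a above 1.5 N or contact force between the fingers and can_b above 1.5 N or contact force between the fingers and can_c above 1.5 N or contact force between the fingers and can_d above 1.5 N)), for 0.02 s.
At the end, for the whole second after the job is handed in: All four lids are home: the middle of each top is less than 118.5 mm above its canister's foot (117 mm when home); the canisters stand in the rack, raised less than 6 mm and leaning less than 0.1 rad; jug, tamper and shaker are within 25 mm of where they stood (z of lid_a_top in the frame of can_a below 0.1185 m and z of each of can_a, can_b, can_c, can_d in the frame of rack below 0.018 m and angle between each of can_a, can_b, can_c, can_d's own z axis and vertical below 0.1 rad and z of lid_b_top in the frame of can_b below 0.1185 m and z of lid_c_top in the frame of can_c below 0.1185 m and z of lid_d_top in the frame of can_d below 0.1185 m and distance of each of milk_jug, tamper, sugar_shaker from where it was at the start of the episode below 0.025 m); the robot touches nothing.
It fails at once if a canister is lifted or carried (more than 10 mm up) (z of any of can_a, can_b, can_c, can_d in the frame of rack above 0.022 m).
It fails at once if a canister is tipped (more than 0.2 rad) (angle between any of can_a, can_b, can_c, can_d's own z axis and vertical above 0.2 rad).
It fails at once if the milk jug, tamper or sugar shaker is pushed away (more than 25 mm) or tipped (distance of any of milk_jug, tamper, sugar_shaker from where it was at the start of the episode above 0.025 m or angle between any of milk_jug, tamper, sugar_shaker's own z axis and vertical above 0.2 rad).
It also fails if it takes over 48 s, if anything falls off the work surface, if the arm or the gripper's body presses on something with over 40 N, if the wrist force passes 120 N, or if a joint passes its speed limit or range.

## Working session

There is one attempt and no reset: what is moved stays moved. The work goes in short steps, Python scripts to look and compute and a shell command to move; the robot and the scene stay as the last step left them, time stands still between calls to the robot, and variables do not carry over. Pictures are saved under pics/ and viewed, at most 10 in all, crops included, and the job is handed in when it is done.

```bash
mkdir -p pics; python3 - <<'E'
from workcell import bot, optics
import cv2, numpy as np
for n in ("top","scene"):
    p,d=optics.camera(n); cv2.imwrite(f"pics/{n}.png",p[:,:,::-1]); np.save(f"pics/{n}_d.npy",d)
    i=optics.camera_info(n); print(n,i)
s=bot.read_state(); print({k:np.round(v,4).tolist() for k,v in s.items()})
E
```

```text
top {'fx': 379.22131703803075, 'fy': 379.22131703803075, 'cx': 321.16371103435347, 'cy': 200.93171156280619, 'k1': -0.02397721879918182, 'extrinsics': array([[-0.00531212, -0.99604687,  0.08867024,  0.50707675],
       [-0.99980092,  0.00358478, -0.01962841, -0.04629549],
       [ 0.01923295, -0.08875685, -0.99586762,  1.08190787],
       [ 0.        ,  0.        ,  0.        ,  1.        ]])}
scene {'fx': 388.2386228345974, 'fy': 388.2386228345974, 'cx': 312.1725735388406, 'cy': 200.27362816692028, 'k1': -0.011794554836189476, 'extrinsics': array([[ 0.83985933,  0.42259822, -0.34065679,  0.88767425],
       [ 0.54267143, -0.63983405,  0.54416919, -0.57244001],
       [ 0.01200112, -0.64189028, -0.76670258,  0.84141933],
       [ 0.        ,  0.        ,  0.        ,  1.        ]])}
{'time_s': 0.1, 'q': [-1.1607, 0.3116, 0.014, 1.5129, -0.0044, 1.3192, -0.0272], 'joint_velocities': [0.0008, -0.0013, -0.0001, -0.0043, 0.0003, 0.0004, -0.0005], 'effort': [0.0008, -38.0855, 0.1464, -23.1241, 0.0123, 0.0081, -0.0], 'position': [0.2398, 0.4942, 0.2443], 'ee_rot': [[-0.8997, 0.4365, -0.0009], [0.4365, 0.8997, -0.002], [-0.0001, -0.0022, -1.0]], 'contact_force': [0.2672, 0.6501, -0.3376], 'wrist_torque': [0.0026, 0.0206, -0.0224], 'finger_force': 0.0, 'finger_gap': 0.0854}
```

View pics/top.png

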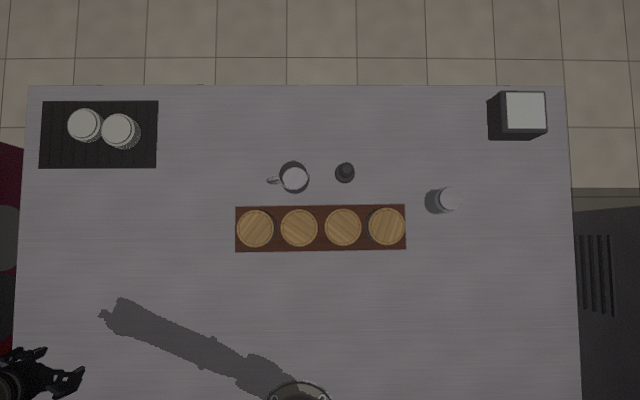

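View pics/scene.png

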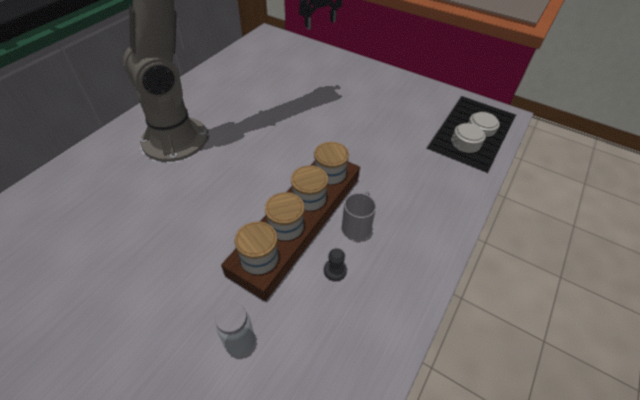

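The top view shows the lids at about (255,228), (299,228), (343,227) and (387,226) px, left to right. The jug is at (294,178), the tamper at (345,172) and the shaker at (447,199). I'll segment the lids and locate them.

```bash
cat > geo.py <<'E'
import numpy as np, cv2
from workcell import optics
def ray(n,uv):
    i=optics.camera_info(n); E=i["extrinsics"]
    p=(np.array(uv,float)-[i["cx"],i["cy"]])/[i["fx"],i["fy"]]
    q=p.copy()
    for _ in range(10): q=p/(1+i["k1"]*(q@q))
    return E[:3,3],E[:3,:3]@np.array([*q,1])
def atz(n,uv,z):
    o,r=ray(n,uv); return o+r*(z-o[2])/r[2]
E
python3 - <<'E'
from geo import *
for n,c0,R in (("top",[(255,228),(299,228),(343,227),(387,226)],26),("scene",[(332,155),(310,180),(285,208),(256,240)],26)):
    im=cv2.imread(f"pics/{n}.png"); d=np.load(f"pics/{n}_d.npy")
    E=optics.camera_info(n)["extrinsics"]
    b,g,r=[im[:,:,k].astype(int) for k in range(3)]
    m=((r-b>35)&(g>85)).astype(np.uint8)
    for c in c0:
        k=np.zeros_like(m); cv2.circle(k,c,R,1,-1); mm=m*k
        nn,lab,st,ce=cv2.connectedComponentsWithStats(mm); j=1+np.argmax(st[1:,4])
        ct=max(cv2.findContours((lab==j).astype(np.uint8),0,1)[0],key=cv2.contourArea)
        h=cv2.convexHull(ct); e=cv2.fitEllipse(h) 
        z=[]
        er=cv2.erode((lab==j).astype(np.uint8),np.ones((7,7)))
        for v,u in zip(*np.nonzero(er)):
            if d[v,u]>0:
                o,ry=ray(n,(u,v)); z.append(o[2]+ry[2]*d[v,u])
        print(n,np.round(e[0],1),np.round(e[1],1),st[j],atz(n,e[0],.129).round(4),"z",np.round(np.median(z),4) if z else None)
E
```

```text
top [254.8 228.2] [35.7 36.7] [237 210  37  37 981] [0.5241 0.1013 0.129 ] z 0.1295
top [298.7 227.4] [35.8 36.3] [281 210  36  36 964] [ 0.5254 -0.0085  0.129 ] z 0.1298
top [342.6 226.7] [35.7 36.1] [325 210  36  35 967] [ 0.5268 -0.1185  0.129 ] z 0.1298
top [386.4 225.9] [35.5 36.4] [369 208  36  37 958] [ 0.5283 -0.229   0.129 ] z 0.135
scene [331.1 153.4] [23.4 33.6] [315 142  33  24 630] [0.525  0.0978 0.129 ] z 0.1288
scene [309.  178.7] [26.6 36.4] [291 166  37  27 773] [ 0.5263 -0.0119  0.129 ] z 0.1286Traceback (most recent call last):
  File "<stdin>", line 16, in <module>
  File "geo.py", line 4, in ray
    i=optics.camera_info(n); E=i["extrinsics"]
ValueError: time passes only in moves, steps and waits
```

Averaging both cameras puts P1 near (0.5245,0.100), P2 (0.526,-0.010), P3 (0.527,-0.120) and P4 (0.5285,-0.230). Depth suggests lid 4 is the high one. Next I shut the gripper and go above the near edge of lid 1, aligned with the world axes.

```bash
cat > st.py <<'E'
from workcell import bot
import numpy as np
s=bot.read_state(); print({k:np.round(s[k],4).tolist() for k in("time_s","position","ee_rot","contact_force","finger_gap")})
E
python3 -m crank '[[1,[-0.529,-0.328,0.06],[0,0,-0.288]],[1,[-0.529,-0.328,0.06],[0,0,-0.288]],[1,[-0.529,-0.328,0.06],[0,0,-0.288]],[1,[-0.529,-0.328,0.06],[0,0,-0.288]],[1,[-0.529,-0.328,0.06],[0,0,-0.288]],[1,[-0.529,-0.328,0.06],[0,0,-0.288]],[1,[-0.529,-0.328,0.06],[0,0,-0.288]],[1,[-0.529,-0.328,0.06],[0,0,-0.288]],[1,[-0.529,-0.328,0.06],[0,0,-0.288]],[1,[-0.529,-0.328,0.06],[0,0,-0.288]],[1,[-0.529,-0.328,0.06],[0,0,-0.288]],[1,[-0.529,-0.328,0.06],[0,0,-0.288]],[1,[-0.529,-0.328,0.06],[0,0,-0.288]],[1,[-0.529,-0.328,0.06],[0,0,-0.288]]]' 20; python3 st.py
```

```text
time_s: 1.5
position: [0.489, 0.1022, 0.2002]
ee_rot: [[-1.0, -0.004, -0.001], [-0.004, 1.0, 0.001], [0.001, 0.001, -1.0]]
contact_force: [0.2, 0.7, 0.0]
finger_gap: -0.0001
finger_force: 0.0
{'time_s': 1.5, 'position': [0.489, 0.1022, 0.2002], 'ee_rot': [[-1.0, -0.004, -0.0005], [-0.004, 1.0, 0.0008], [0.0005, 0.0008, -1.0]], 'contact_force': [0.2284, 0.7142, 0.0391], 'finger_gap': -0.0001}
```

```bash
python3 -m crank '[[1,[0,0,0.06],[0,0,0]],[1,[0,0,0.069],[0,0,0]],[1,[0,0,0.0725],[0,0,0]],[1,[0,0,0.0725],[0,0,0]],[1,[0,0,0.0725],[0,0,0]]]'; python3 -m crank '[[1,[0,0,0.001],[0,0,0]],[1,[0,0,0.002],[0,0,0]],[1,[0,0,0.003],[0,0,0]],[1,[0,0,0.003],[0,0,0]]]'
```

```text
time_s: 2.0
position: [0.4908, 0.1008, 0.1475]
ee_rot: [[-1.0, -0.001, 0.003], [-0.001, 1.0, 0.001], [-0.003, 0.001, -1.0]]
contact_force: [0.0, 0.4, -0.0]
finger_gap: 0.0
finger_force: 0.0
time_s: 2.4
position: [0.4897, 0.1003, 0.1437]
ee_rot: [[-1.0, -0.001, 0.0], [-0.001, 1.0, 0.0], [-0.0, 0.0, -1.0]]
contact_force: [-0.7, 0.7, -0.1]
finger_gap: -0.0002
finger_force: 0.0
```

```bash
python3 -m crank '[[1,[0,0,0.0013],[0,0,0]],[1,[0,0,0.0013],[0,0,0]],[1,[0,0,0.0013],[0,0,0]]]' |grep -E "pos|cont"; python3 -m crank '[[1,[0,0,0.0013],[0,0,0]],[1,[0,0,0.0013],[0,0,0]],[1,[0,0,0.0013],[0,0,0]]]' |grep -E "time|pos|cont"
```

```text
position: [0.4898, 0.1003, 0.1429]
contact_force: [-0.4, -0.5, 2.0]
time_s: 3.0
position: [0.4898, 0.1004, 0.1428]
contact_force: [-1.9, -0.7, 7.6]
```

Lid 1 is firm: going from 2.0 to 7.6 N moves it only 0.1 mm. On to lid 2.

```bash
python3 -m crank '[[1,[0,0,-0.03],[0,0,0]],[1,[-0.001,-0.05,-0.03],[0,0,0]],[1,[-0.002,-0.1,-0.03],[0,0,0]],[1,[-0.002,-0.147,-0.03],[0,0,0]],[1,[-0.002,-0.147,-0.03],[0,0,0]],[1,[-0.002,-0.147,-0.01],[0,0,0]],[1,[-0.002,-0.147,-0.003],[0,0,0]],[1,[-0.002,-0.147,-0.003],[0,0,0]],[1,[-0.002,-0.147,-0.003],[0,0,0]]]'|grep -E "time|pos|cont"; for i in 1; do python3 -m crank '[[1,[0,0,0.0015],[0,0,0]],[1,[0,0,0.0015],[0,0,0]],[1,[0,0,0.0015],[0,0,0]]]' |grep -E "time|pos|cont"; done;  python3 -m crank '[[1,[0,0,0.0013],[0,0,0]],[1,[0,0,0.0013],[0,0,0]],[1,[0,0,0.0013],[0,0,0]]]' |grep -E "time|pos|cont"
```

```text
time_s: 3.9
position: [0.4912, -0.0092, 0.1438]
contact_force: [-0.4, -0.9, 0.2]
time_s: 4.2
position: [0.4914, -0.0095, 0.143]
contact_force: [-0.6, -0.4, -0.5]
time_s: 4.5
position: [0.4914, -0.0095, 0.1429]
contact_force: [-2.0, -0.1, 5.9]
```

Lid 2 is firm too, at the same height with 5.9 N. On to lid 3.

```bash
python3 -m crank '[[1,[0,0,-0.03],[0,0,0]],[1,[-0.001,-0.05,-0.03],[0,0,0]],[1,[-0.002,-0.1,-0.03],[0,0,0]],[1,[-0.002,-0.147,-0.03],[0,0,0]],[1,[-0.002,-0.147,-0.03],[0,0,0]],[1,[-0.002,-0.147,-0.01],[0,0,0]],[1,[-0.002,-0.147,-0.003],[0,0,0]],[1,[-0.002,-0.147,-0.003],[0,0,0]],[1,[-0.002,-0.147,-0.003],[0,0,0]]]'|grep -E "time|pos|cont"; python3 -m crank '[[1,[0,0,0.0015],[0,0,0]],[1,[0,0,0.0015],[0,0,0]],[1,[0,0,0.0015],[0,0,0]]]' |grep -E "time|pos|cont"; python3 -m crank '[[1,[0,0,0.0013],[0,0,0]],[1,[0,0,0.0013],[0,0,0]],[1,[0,0,0.0013],[0,0,0]]]' |grep -E "time|pos|cont"
```

```text
time_s: 5.4
position: [0.4928, -0.1195, 0.144]
contact_force: [0.5, -0.0, 0.2]
time_s: 5.7
position: [0.4929, -0.1199, 0.1431]
contact_force: [-0.0, -0.1, -1.0]
time_s: 6.0
position: [0.4929, -0.12, 0.1429]
contact_force: [-1.1, 0.6, 5.2]
```

Lid 3 is firm as well, at 5.2 N. On to lid 4, approaching from higher.

```bash
python3 -m crank '[[1,[0,0,-0.03],[0,0,0]],[1,[-0.001,-0.05,-0.03],[0,0,0]],[1,[-0.002,-0.1,-0.03],[0,0,0]],[1,[-0.002,-0.147,-0.03],[0,0,0]],[1,[-0.002,-0.147,-0.03],[0,0,0]],[1,[-0.002,-0.147,-0.015],[0,0,0]],[1,[-0.002,-0.147,-0.0095],[0,0,0]],[1,[-0.002,-0.147,-0.0095],[0,0,0]],[1,[-0.002,-0.147,-0.0095],[0,0,0]]]'|grep -E "time|pos|cont"; for i in 1 2 3; do python3 -m crank '[[1,[0,0,0.0016],[0,0,0]],[1,[0,0,0.0016],[0,0,0]],[1,[0,0,0.0016],[0,0,0]]]' |grep -E "time|pos|cont"; done
```

```text
time_s: 6.9
position: [0.4946, -0.2289, 0.1487]
contact_force: [-0.1, 0.1, -0.8]
time_s: 7.2
position: [0.4946, -0.2301, 0.1481]
contact_force: [0.1, 0.0, 0.1]
time_s: 7.5
position: [0.4943, -0.2304, 0.1469]
contact_force: [-0.7, 0.8, 1.0]
time_s: 7.8
position: [0.4939, -0.2304, 0.1456]
contact_force: [-2.5, 1.2, 4.3]
```

Lid 4 stands 5 mm high and rocks (1.0 N to 4.3 N over 1.3 mm), so it is the open one. I'll push it down in the middle.

```bash
python3 -m crank '[[1,[0,0,-0.02],[0,0,0]],[1,[-0.046,0,-0.02],[0,0,0]],[1,[-0.046,0,-0.02],[0,0,0]],[1,[-0.046,0,-0.005],[0,0,0]],[1,[-0.046,0,-0.002],[0,0,0]],[1,[-0.046,0,0.001],[0,0,0]],[1,[-0.046,0,0.003],[0,0,0]],[1,[-0.046,0,0.005],[0,0,0]],[1,[-0.046,0,0.006],[0,0,0]],[1,[-0.046,0,0.006],[0,0,0]],[1,[-0.046,0,0.006],[0,0,0]]]'|grep -E "time|pos|cont"
```

```text
time_s: 8.9
position: [0.53, -0.2309, 0.1432]
contact_force: [0.6, 0.3, 8.8]
```

```bash
python3 -m crank '[[1,[0,0,0.0015],[0,0,0]],[1,[0,0,0.003],[0,0,0]],[1,[0,0,0.003],[0,0,0]],[1,[0,0,0.003],[0,0,0]]]'|grep -E "time|pos|cont"
```

```text
time_s: 9.3
position: [0.5301, -0.2308, 0.1429]
contact_force: [-3.2, 2.3, 17.5]
```

It now stops firmly at home height, 0.1429 with 17.5 N. I'll retreat straight up and check the lid heights again.

```bash
python3 -m crank '[[1,[0,0,-0.03],[0,0,0]],[1,[0,0,-0.09],[0,0,0]],[1,[0.06,0,-0.15],[0,0,0]],[1,[0.12,0,-0.2],[0,0,0]],[1,[0.18,0,-0.2],[0,0,0]],[1,[0.2,0,-0.2],[0,0,0]],[1,[0.2,0,-0.2],[0,0,0]],[1,[0.2,0,-0.2],[0,0,0]]]'|grep -E "time|pos|cont"
python3 - <<'E'
from workcell import optics
import numpy as np, cv2
p,d=optics.camera("top"); E=optics.camera_info("top")
T=E["extrinsics"]
for u,v in [(255,228),(299,228),(343,227),(386,226)]:
    z=[T[2,3]+d[b,a]*(T[2,:3]@[(a-E["cx"])/E["fx"],(b-E["cy"])/E["fy"],1]) for a in range(u-10,u+11) for b in range(v-10,v+11)]
    print(u,np.median(z).round(4))
cv2.imwrite("pics/top2.png",p[:,:,::-1])
E
```

```text
time_s: 10.1
position: [0.3779, -0.2303, 0.2883]
contact_force: [0.6, 0.6, -0.0]
255 0.1299
299 0.1298
343 0.1299
386 0.1302
```

View pics/top2.png

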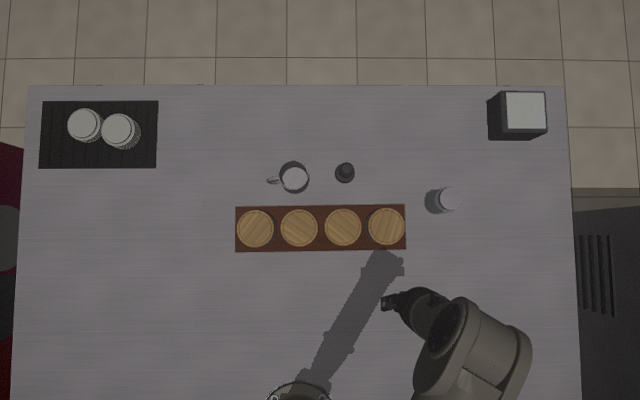

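The picture shows all four lids level (the last at (386,226) px). The jug, tamper and shaker have not moved, and the arm is clear of everything. I'm handing in.

```bash
python3 -c "
from workcell import bot
print(bot.finish_job())"
```

```text
the job is handed in; nothing more can be done
None
```

The fourth (right-most) lid was the one that rocked; I pushed it down in its middle until it sat level with the other three, left the jug, tamper and shaker where they stood, and handed the job in at about 10 s; no verdict was returned.

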